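# Shut the key drawer and the cabinet door

### The arm

A 6-joint arm with a two-finger parallel gripper is mounted at the origin on the work surface. World frame = base frame: x ahead of the robot, y to its left, z up, the work surface at z = 0. Lengths are in m, angles in rad, forces in N, time in s.
With the tool pointing down it reaches from about 0.35 to 0.975 m from the base axis. Payload 4.9 kg.
Tool frame: the origin (TCP) lies at the very end of the fingers, on their centre line; the grasp point (between the pads) lies 19 mm behind it; z points along the fingers, y is the line along which they close (so a half turn about z gives the same grasp; the last joint's range is limited). The gripper opens to 85 mm and grips with 20 to 120 N. Pads are 22 mm wide; open, the fingers measure 114 mm over their backs; the gripper's body (76 mm by 85 mm) begins 54 mm behind the grasp point. The pads swing forward as they close: fully open they stand 13 mm farther back than shut.
Start: joints at [1.204, 0.053, 1.613, -0, 1.476, -0.119], TCP at [0.153, 0.606, 0.231] pointing down, gripper open.
Joint ranges: [-3.01, 3.01], [-1.01, 2.22], [0.06, 2.58], [-1.02, 4.17], [0.09, 2.62], [-3.14, 3.14]. Speed limits (rad/s): [2.57, 2.57, 3.14, 3.14, 3.14, 3.14].

### API

Orientations are given as a unit quaternion [w, x, y, z].
In Python, from plant import manip gives the robot as it stands.
- The arm moves only by the tool move_arm, never from a script. Its argument "plan" is a list that holds one entry, the list of rows, each a list of 7 numbers: the shift along the tool's x, y, z as a fraction of full scale, then the turn, a rotation vector about the tool's x, y, z as a fraction of full scale, then the closure, from 0 (fully open) to 1 (shut). In form: [[[dx, dy, dz, wx, wy, wz, fingers], ...]]. A call has exactly 10 rows; each row shifts and turns the commanded pose from where the row before left it, along the tool's axes as they then stand; what a row does not reach is not made up. Full scale, the value 1, is 0.12 m for a shift and 0.15 rad for a turn. A row lasts 1/8 s, in which the tool goes at most 62.5 mm and 10.7 degrees, less where a joint would pass 70% of its speed; a pose out of reach is approached as far as the arm can. A call with a number of a shift or a turn outside -1 to 1 is refused whole. A call with a gripper value outside its range is refused whole. The fingers move at their own pace and stop on an object; the grip force is fixed at half the most. Time passes only in rows, so rows that do not move let the fingers close, or fill a call up. It gives the time, the measured TCP pose, the force, the opening and the grip force at its end, in the units of the state.
- manip.state(): the state, without advancing time (a new reading comes with each control period).
- manip.grab_frame(name): name is "scene" or "top" or "wrist"; returns a dict with "pixels" (480x640x3 uint8, blue, green, red), "depth" (480x640 float32, m along the optical axis (not along the pixel's ray), 0 where there is no reading), "vfov" (degrees; the focal length in pixels is half the picture's height over the tangent of half this angle, whatever the lens; pixels are square), "cx", "cy" (the principal point, pixels), "view" (4x4, takes a point from world to camera coordinates). Camera axes: x right, y down, z forward; pixel columns grow to the right and rows downward; lengths in m; the calibration is good to about 2 mm. A picture is of the moment at which its call begins.
- manip.job_done(): hands the job in; it is judged then, once.
The state is a dict: "time": time; "joint_pos": joint angles; "joint_vel": joint speeds; "joint_efforts": joint torques, N m; "tool_pos": TCP position; "tool_rot": TCP orientation; "contact_force": force on the tool from outside, world axes, zero at the start; "ft_torque": the same for the moment, N m; "gripper_width": opening from 0.0 (shut) to 1.0 (fully open); "grasp_force": force on a finger pad.
Only numpy, scipy, OpenCV 4.12 (cv2) and the standard library are available. Lean on these libraries where they do the work, as an engineer would, in place of code of your own. Each camera call takes 0.05 s, during which the arm holds its last target. There are 200 camera calls.

### The job

Shut the little wooden key cabinet on the turntable: pushing gently with the fingertips, first push its drawer fully home while the door still stands open, then push the door fully shut. Leave the torch, the tin, the brass lock and the loose lever handle standing and lying where they are, and finish with the hand clear.

Things in the scene. Friction and masses are not known exactly. Their poses are not given: they have to be found in the camera images.
- cabinet: small fixed cabinet of reddish-brown wood (drawer of pale wood), 130 deep (x) x 180 wide (y) x 120 mm high, on a round spruce turntable (radius 260, top 6 mm above the shelf, locked: it does not turn). Origin: centre of the cabinet's underside, 6 mm above the shelf. Its x axis points from its open front to its back, z up; the open front is the plane x = -65 mm. It holds one drawer in the upper part; the whole front is covered by one door when shut
- drawer (a joint): how far the drawer stands out of the front, in m: 0 fully home (front plate flush with the cabinet's front edges), 0.10 the stop; it slides along the cabinet's -x and stays where it is left; about 1.5 N of friction
- drawer_front (a point): centre of the outer face of the drawer's flat front plate (160 wide, 66 mm high, no handle); 81 mm above the shelf; moves with the drawer
- door (a joint): opening angle of the door in rad: 0 shut, grows to 2.25; it swings out of the front about an upright hinge and stays where it is left (friction about 0.08 N m). At angle q, in the cabinet's axes, the door runs from the hinge along (-sin q, -cos q, 0) and its outer face looks along (-cos q, sin q, 0)
- door_hinge (a point): on the upright hinge line at the door's left (+y) edge seen from the cabinet's frame, on the door's inner face, half-way up (66 mm above the shelf); it is 65 mm in front of and 90 mm to the +y side of the cabinet's origin
- door_face (a point): a good point to push: on the door's outer face, 115 mm from the hinge line, 86 mm above the shelf. The door is 180 wide, 120 high and 10 mm thick; near its free edge, 162 mm from the hinge and 66 mm above the shelf, a brass knob 16 mm across stands 20 mm out of the outer face
- torch: loose black rubber-gripped torch standing on its head, 43 mm across at the foot, 130 mm high; origin at the centre of its underside; to be left alone
- tin: loose red enamel tin with lid, 92 x 57 x 51 mm high; origin at the centre of its underside; to be left alone
- lock: loose brass cylinder lock, 60 x 17 x 33 mm high; origin at the centre of its underside; to be left alone
- lever_handle: loose steel lever door handle standing on its round rose (50 mm across), lever 113 mm long along its x axis, 56 mm high; origin under the centre of the rose; to be left alone

How it is judged:
On the way, in this order (a step that is already met when the one before it is completed fails the run):
1. the drawer is fully home (within 3 mm) while the door still stands open (more than 1 rad) (value of joint drawer below 0.003 m and value of joint door above 1 rad), for 0.1 s.
2. the door is shut (within 0.03 rad) with the drawer home (value of joint drawer below 0.003 m and value of joint door below 0.03 rad), for 0.2 s.
At the end, for the whole second after the job is handed in: the drawer is within 3 mm of fully home, the door within 0.03 rad of shut, and the torch, tin, lock and lever handle are each within 30 mm of where they began (all of step 2 and distance of each of torch, tin, lock, lever_handle from where it was at the start of the episode below 0.03 m); the robot touches nothing.
It fails at once if the fingers press on the cabinet, its drawer or its door with more than 40 N (contact force between the fingers and cabinet above 40 N).
It fails at once if the torch is shifted more than 30 mm, lifted or tipped (distance of torch from where it was at the start of the episode above 0.03 m or angle between torch's own z axis and vertical above 0.35 rad).
It fails at once if the tin is shifted more than 30 mm, lifted or tipped (distance of tin from where it was at the start of the episode above 0.03 m or angle between tin's own z axis and vertical above 0.35 rad).
It fails at once if the lock is shifted more than 30 mm, lifted or tipped (distance of lock from where it was at the start of the episode above 0.03 m or angle between lock's own z axis and vertical above 0.35 rad).
It fails at once if the lever handle is shifted more than 30 mm, lifted or tipped (distance of lever_handle from where it was at the start of the episode above 0.03 m or angle between lever_handle's own z axis and vertical above 0.35 rad).
It also fails if it takes over 58 s, if anything falls off the work surface, if the arm or the gripper's body presses on something with over 40 N, if the wrist force passes 120 N, or if a joint passes its speed limit or range.

## Working session

There is one attempt and no reset: what is moved stays moved. The work goes in short steps, Python scripts to look and compute and a tool call to move; the robot and the scene stay as the last step left them, time stands still between calls to the robot, and variables do not carry over. Pictures are saved under pics/ and viewed, at most 10 in all, crops included, and the job is handed in when it is done.

Besides the shell and the picture viewer there is one more tool, called after "Request:" by a JSON object that holds its "api" and its "payload". move_arm: Moves the arm, as the interface text tells. Its arguments: {"type":"object","properties":{"plan":{"type":"array"}},"required":["plan"]}

```bash
mkdir -p pics
cat > h.py <<'E'
import numpy as np, cv2
from plant import manip
def pts(f):
    d=f["depth"]; h,w=d.shape; F=h/2/np.tan(np.radians(f["vfov"])/2)
    u,v=np.meshgrid(np.arange(w),np.arange(h))
    P=np.stack([(u-f["cx"])*d/F,(v-f["cy"])*d/F,d,np.ones_like(d)],-1)
    W=P@np.linalg.inv(f["view"]).T
    W=W[...,:3]; W[d==0]=np.nan
    return W
E
python3 - <<'E'
from h import *
for n in ("scene","top"):
    f=manip.grab_frame(n); cv2.imwrite(f"pics/{n}0.png",f["pixels"]); np.savez(f"{n}0.npz",**f)
    print(n,f["vfov"],f["cx"],f["cy"],np.linalg.inv(f["view"])[:3].round(3).tolist())
print(manip.state())
E
```

```text
scene 49.03600516123297 315.7743192962824 239.06436868607327 [[0.839, 0.439, -0.323, 0.911], [0.545, -0.666, 0.51, -0.517], [0.008, -0.603, -0.797, 0.815]]
top 49.748405573359165 314.99104571667027 235.91314998125898 [[0.012, -0.998, 0.062, 0.563], [-1.0, -0.011, 0.013, -0.042], [-0.013, -0.062, -0.998, 0.867]]
{'time': 0.1, 'joint_pos': array([ 1.20398385e+00,  5.33134824e-02,  1.61417857e+00,  1.29182471e-05,
        1.47596637e+00, -1.19010594e-01]), 'joint_vel': array([ 0.00077245, -0.00128947, -0.00377822, -0.00011024, -0.00218054,
        0.00050268]), 'joint_efforts': array([ 3.08963881e-04, -3.94901383e+01, -3.71363282e+01, -1.28814095e-04,
        3.92221598e-03, -6.76325598e-06]), 'tool_pos': array([0.15309505, 0.60537853, 0.23015883]), 'tool_rot': array([-2.30626991e-04,  1.23584736e-01,  9.92333584e-01, -9.03949336e-04]), 'contact_force': array([-0.89350223, -0.11053926,  0.03341007]), 'ft_torque': array([-0.00419543, -0.01458709,  0.03015935]), 'grasp_force': 0.0, 'gripper_width': 0.9953403561221833}
```

View pics/top0.png

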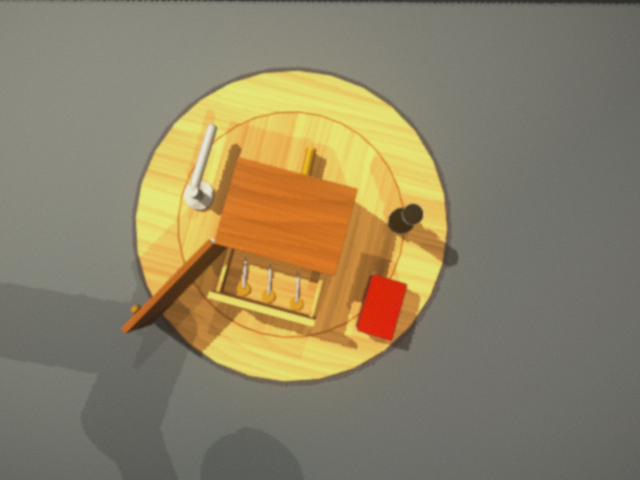

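View pics/scene0.png

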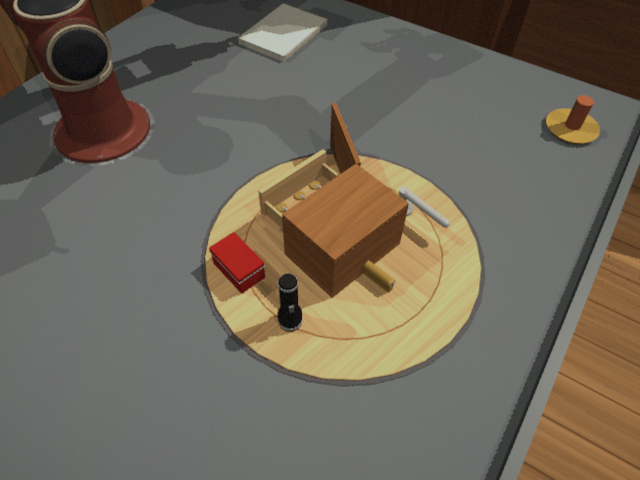

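The top view shows the cabinet top with corners near (238,157), (357,187), (333,275) and (217,240). The drawer front lies along (210,295)–(315,322), and the door runs from (212,242) to (125,330) with its knob at (135,310). The tin is at (382,307), the torch at (405,217), the lever rose at (200,195) and the lock behind the cabinet. The scene view agrees: the front faces the robot.

```bash
cat > m.py <<'E'
from h import *
f=dict(np.load("top0.npz")); W=pts(f); Z=W[...,2]
hsv=cv2.cvtColor(f["pixels"],cv2.COLOR_BGR2HSV)
# cabinet top: height ~0.126
m=((abs(Z-0.126)<0.008)).astype(np.uint8)
n,l,s,c=cv2.connectedComponentsWithStats(cv2.morphologyEx(m,cv2.MORPH_OPEN,np.ones((3,3))))
for i in range(1,n):
    if s[i,4]<60: continue
    p=W[l==i]; (cx,cy),(a,b),an=cv2.minAreaRect(p[:,:2].astype(np.float32)*1000)
    print("z.126",s[i].tolist(),"c",round(cx),round(cy),"size",round(a),round(b),"ang",round(an,1),"z",np.median(p[:,2]).round(4)); print(cv2.boxPoints(((cx,cy),(a,b),an)).round().tolist())
m=((abs(Z-0.114)<0.007)&(np.indices(Z.shape)[0]>240)).astype(np.uint8)
n,l,s,c=cv2.connectedComponentsWithStats(m)
for i in range(1,n):
    if s[i,4]<60: continue
    p=W[l==i]; r=cv2.minAreaRect(p[:,:2].astype(np.float32)*1000); print("drawer",s[i].tolist(),r); print(cv2.boxPoints(r).round().tolist())
for nm,(u,v) in dict(tin=(382,307),torchtop=(413,213),rose=(200,195),lever=(210,135),table=(60,60),tt=(290,90),knob=(135,309),doortop=(170,280)).items(): print(nm,W[v,u].round(3))
E
python3 m.py
```

```text
z.126 [214, 157, 143, 117, 11214] c 639 11 size 180 130 ang 75.6 z 0.1277
[[554.0, -60.0], [680.0, -92.0], [724.0, 82.0], [598.0, 114.0]]
z.126 [121, 239, 92, 94, 991] c 536 179 size 11 179 ang 46.9 z 0.1266
[[467.0, 236.0], [598.0, 114.0], [605.0, 122.0], [475.0, 244.0]]
drawer [128, 241, 87, 91, 212] ((533.7966918945312, 175.31289672851562), (4.820198059082031, 179.17315673828125), 48.062095642089844)
[[466.0, 233.0], [599.0, 114.0], [602.0, 117.0], [469.0, 237.0]]
drawer [207, 291, 108, 35, 821] ((504.6068115234375, 45.64796829223633), (159.67843627929688, 10.474644660949707), 75.60523986816406)
[[480.0, -30.0], [490.0, -33.0], [530.0, 122.0], [519.0, 124.0]]
tin [ 0.504 -0.137  0.058]
torchtop [ 0.643 -0.171  0.136]
rose [0.679 0.156 0.035]
lever [0.771 0.136 0.063]
table [0.915 0.411 0.003]
tt [0.863 0.014 0.011]
knob [0.498 0.242 0.075]
doortop [0.544 0.175 0.125]
```

Request:
{"api": "move_arm", "payload": {"plan": [[[-0.26,-0.27,0,0,0,0,1],[-0.26,-0.27,0,0,0,0,1],[-0.26,-0.27,0,0,0,0,1],[-0.26,-0.27,0,0,0,0,1],[-0.26,-0.27,0,0,0,0,1],[-0.26,-0.27,0,0,0,0,1],[-0.26,-0.27,0,0,0,0,1],[-0.26,-0.27,0,0,0,0,1],[-0.26,-0.27,0,0,0,0,1],[-0.26,-0.27,0,0,0,0,1]]]}}

```text
time: 1.35
tool_pos: [0.3765, 0.2138, 0.2309]
tool_rot: [-0.0, 0.124, 0.992, -0.0]
contact_force: [0.3, 0.7, 1.0]
gripper_width: 0.003
grasp_force: 0.0
```

Request:
{"api": "move_arm", "payload": {"plan": [[[-0.27,-0.275,0,0,0,0,1],[-0.27,-0.275,0,0,0,0,1],[-0.27,-0.275,0,0,0,0,1],[-0.27,-0.275,0,0,0,0,1],[0,0,0.25,0,0,0,1],[0,0,0.25,0,0,0,1],[0,0,0.25,0,0,0,1],[0,0,0.25,0,0,0,1],[0,0,0.25,0,0,0,1],[0,0,0,0,0,0,1]]]}}

```text
time: 2.6
tool_pos: [0.4669, 0.0556, 0.0783]
tool_rot: [-0.003, 0.124, 0.992, -0.0]
contact_force: [0.1, 0.5, 0.4]
gripper_width: 0.003
grasp_force: 0.0
```

```bash
cat > cab.py <<'E'
from h import *
o=np.array([.639,.011]); ex=np.array([.969,-.246]); ey=np.array([.246,.969])
def cab(p): d=np.asarray(p)[...,:2]-o; return d@ex,d@ey
E
python3 - <<'E'
from cab import *
s=manip.state(); print(s["tool_pos"],cab(s["tool_pos"]),s["contact_force"])
f=manip.grab_frame("top"); cv2.imwrite("pics/t1.png",f["pixels"][120:420,80:480])
E
```

```text
[0.46686923 0.05560021 0.07829372] (np.float64(-0.17776636727678488), np.float64(0.0008734299589275949)) [0.0624053 0.5169956 0.4430169]
```

View pics/t1.png

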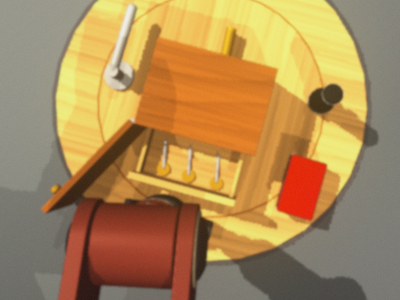

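The hand is in front of the drawer, at about (160,200) in the crop, clear of the door and the tin. Now I push it.

Request:
{"api": "move_arm", "payload": {"plan": [[[-0.08,0,0,0,0,0,1],[-0.08,0,0,0,0,0,1],[-0.08,0,0,0,0,0,1],[-0.08,0,0,0,0,0,1],[-0.08,0,0,0,0,0,1],[-0.08,0,0,0,0,0,1],[-0.08,0,0,0,0,0,1],[-0.08,0,0,0,0,0,1],[-0.08,0,0,0,0,0,1],[-0.04,0,0,0,0,0,1]]]}}

```text
time: 3.9
tool_pos: [0.5585, 0.0329, 0.0812]
tool_rot: [-0.0, 0.124, 0.992, -0.0]
contact_force: [-1.4, -0.4, 1.0]
gripper_width: 0.002
grasp_force: 0.9
```

Request:
{"api": "move_arm", "payload": {"plan": [[[-0.012,0,0,0,0,0,1],[-0.012,0,0,0,0,0,1],[-0.012,0,0,0,0,0,1],[-0.012,0,0,0,0,0,1],[0,0,0,0,0,0,1],[0,0,0,0,0,0,1],[0,0,0,0,0,0,1],[0,0,0,0,0,0,1],[0,0,0,0,0,0,1],[0,0,0,0,0,0,1]]]}}

```text
time: 5.15
tool_pos: [0.5626, 0.032, 0.081]
tool_rot: [-0.001, 0.124, 0.992, 0.0]
contact_force: [-4.9, 0.4, 1.3]
gripper_width: -0.001
grasp_force: 0.1
```

Request:
{"api": "move_arm", "payload": {"plan": [[[-0.01,0,0,0,0,0,1],[0,0,0,0,0,0,1],[0,0,0,0,0,0,1],[0,0,0,0,0,0,1],[0,0,0,0,0,0,1],[-0.01,0,0,0,0,0,1],[0,0,0,0,0,0,1],[0,0,0,0,0,0,1],[0,0,0,0,0,0,1],[0,0,0,0,0,0,1]]]}}

```text
time: 6.4
tool_pos: [0.5625, 0.0323, 0.0803]
tool_rot: [-0.004, 0.123, 0.992, 0.0]
contact_force: [-13.7, 2.3, 6.5]
gripper_width: -0.004
grasp_force: 0.0
```

The drawer reached its stop: the tool no longer advances and the force has risen. I'll back off and lift.

Request:
{"api": "move_arm", "payload": {"plan": [[[0.05,0,0,0,0,0,1],[0.1,0,0,0,0,0,1],[0.2,0,0,0,0,0,1],[0.2,0,0,0,0,0,1],[0,0,-0.25,0,0,0,1],[0,0,-0.25,0,0,0,1],[0,0,-0.25,0,0,0,1],[0,0,-0.25,0,0,0,1],[0,0.3,0,0,0,0,1],[0,0.3,0,0,0,0,1]]]}}

```text
time: 7.65
tool_pos: [0.52, 0.1178, 0.2024]
tool_rot: [0.001, 0.124, 0.992, 0.0]
contact_force: [0.6, -0.2, -0.7]
gripper_width: -0.0
grasp_force: 0.0
```

Run:
```python
from cab import *
s=manip.state(); x,y=cab(s["tool_pos"]); print(s["tool_pos"],x,y,s["contact_force"])
f=manip.grab_frame("top"); cv2.imwrite("pics/t2.png",f["pixels"][100:400,60:460])
W=pts(f); X,Y=cab(W); Z=W[...,2]
m=(X<-0.06)&(X>-.16)&(Y>-.085)&(Y<.06)&(Z>.085)&(Z<.12); print("px in drawer region",m.sum(), np.percentile(X[m],[5,50]) if m.any() else "")
def P(q,r=.115,t=.010,extra=0):
    h=.011*abs(np.cos(q))+.0145*abs(np.sin(q))+extra
    return np.array([-.065,.09])+r*np.array([-np.sin(q),-np.cos(q)])+(t+h)*np.array([-np.cos(q),np.sin(q)])
A=P(2.07,extra=.02); print("start",A,"delta tool frac", -(A[0]-x)/.12,(A[1]-y)/.12, (s["tool_pos"][2]-.086)/.12)
qs=[2.07]+list(np.arange(1.95,0.04,-.12))+[0.15,.05,0]
prev=A
for q in qs:
    p=P(q); d=p-prev; prev=p; print(round(q,2),p.round(3),"dx %.3f dy %.3f"%(-d[0]/.12,d[1]/.12))
```

```text
[0.52001173 0.11780438 0.20243285] -0.14157351354902367 0.0742223245269111 [ 0.60313734 -0.15509269 -0.69801288]
px in drawer region 156 [-0.06749021 -0.06642715]
start [-0.14298868  0.18719273] delta tool frac 0.011793075420551274 0.9414200387637408 0.9702737198446839
2.07 [-0.153  0.17 ] dx 0.080 dy -0.146
1.95 [-0.162  0.158] dx 0.076 dy -0.096
1.83 [-0.169  0.145] dx 0.064 dy -0.106
1.71 [-0.175  0.132] dx 0.050 dy -0.115
1.59 [-0.18   0.117] dx 0.035 dy -0.122
1.47 [-0.182  0.104] dx 0.021 dy -0.109
1.35 [-0.183  0.091] dx 0.009 dy -0.109
1.23 [-0.183  0.077] dx -0.004 dy -0.112
1.11 [-0.18   0.064] dx -0.018 dy -0.112
0.99 [-0.177  0.05 ] dx -0.032 dy -0.112
0.87 [-0.171  0.037] dx -0.046 dy -0.109
0.75 [-0.164  0.025] dx -0.060 dy -0.104
0.63 [-0.155  0.013] dx -0.074 dy -0.097
0.51 [-0.144  0.003] dx -0.087 dy -0.088
0.39 [-0.132 -0.007] dx -0.100 dy -0.077
0.27 [-0.119 -0.014] dx -0.110 dy -0.064
0.15 [-0.105 -0.02 ] dx -0.119 dy -0.050
0.15 [-0.105 -0.02 ] dx -0.000 dy -0.000
0.05 [-0.092 -0.024] dx -0.104 dy -0.029
0 [-0.086 -0.025] dx -0.054 dy -0.010
```

View pics/t2.png

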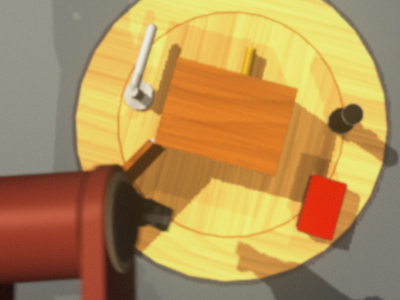

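The picture shows the drawer gone inside the cabinet, with the front edge clear along (160,145)–(275,175). The door still stands open at (140,158) and the other things have not moved. Next I go over the door and down behind it.

Request:
{"api": "move_arm", "payload": {"plan": [[[0,0.25,0,0,0,0,1],[0,0.25,0,0,0,0,1],[0,0.25,0,0,0,0,1],[0,0.25,0,0,0,0,1],[0,0,0,0,0,0,1],[0,0,0.25,0,0,0,1],[0,0,0.25,0,0,0,1],[0,0,0.25,0,0,0,1],[0,0,0.2,0,0,0,1],[0,0,0,0,0,0,1]]]}}

```text
time: 8.95
tool_pos: [0.5469, 0.232, 0.0849]
tool_rot: [-0.002, 0.124, 0.992, -0.001]
contact_force: [0.7, -0.7, 0.6]
gripper_width: -0.0
grasp_force: 0.0
```

Request:
{"api": "move_arm", "payload": {"plan": [[[0.04,-0.09,0,0,0,0,1],[0.04,-0.09,0,0,0,0,1],[0.076,-0.096,0,0,0,0,1],[0.064,-0.106,0,0,0,0,1],[0.05,-0.115,0,0,0,0,1],[0.035,-0.122,0,0,0,0,1],[0.021,-0.109,0,0,0,0,1],[0.009,-0.109,0,0,0,0,1],[-0.004,-0.112,0,0,0,0,1],[-0.018,-0.112,0,0,0,0,1]]]}}

```text
time: 10.2
tool_pos: [0.4812, 0.1184, 0.0873]
tool_rot: [-0.0, 0.124, 0.992, 0.0]
contact_force: [1.1, 1.4, 0.3]
gripper_width: 0.0
grasp_force: 0.6
```

Request:
{"api": "move_arm", "payload": {"plan": [[[-0.032,-0.112,0,0,0,0,1],[-0.046,-0.109,0,0,0,0,1],[-0.06,-0.104,0,0,0,0,1],[-0.074,-0.097,0,0,0,0,1],[-0.087,-0.088,0,0,0,0,1],[-0.1,-0.077,0,0,0,0,1],[-0.11,-0.064,0,0,0,0,1],[-0.08,-0.03,0,0,0,0,1],[0,0,0,0,0,0,1],[0,0,0,0,0,0,1]]]}}

```text
time: 11.45
tool_pos: [0.5297, 0.0228, 0.0872]
tool_rot: [-0.0, 0.123, 0.992, -0.0]
contact_force: [-0.4, -0.0, -0.5]
gripper_width: 0.0
grasp_force: 0.0
```

Run:
```python
from cab import *
s=manip.state(); print(cab(s["tool_pos"]),s["contact_force"])
f=manip.grab_frame("top"); cv2.imwrite("pics/t3.png",f["pixels"][100:400,60:460])
```

```text
(np.float64(-0.10879156420418044), np.float64(-0.015456947884590391)) [-0.40128712 -0.01542722 -0.47079491]
```

View pics/t3.png

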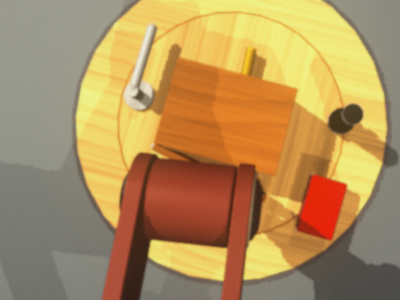

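The door is nearly shut: a dark wedge remains at (175,155). Tin, torch and lever have not moved. I push the last bit slowly.

Request:
{"api": "move_arm", "payload": {"plan": [[[-0.02,0,0,0,0,0,1],[-0.02,0,0,0,0,0,1],[-0.02,0,0,0,0,0,1],[-0.02,0,0,0,0,0,1],[-0.02,0,0,0,0,0,1],[-0.02,0,0,0,0,0,1],[-0.01,0,0,0,0,0,1],[-0.01,0,0,0,0,0,1],[-0.01,0,0,0,0,0,1],[0,0,0,0,0,0,1]]]}}

```text
time: 12.75
tool_pos: [0.5475, 0.0183, 0.0874]
tool_rot: [0.0, 0.124, 0.992, 0.0]
contact_force: [-0.1, 0.0, -0.7]
gripper_width: 0.002
grasp_force: 0.1
```

Request:
{"api": "move_arm", "payload": {"plan": [[[-0.01,0,0,0,0,0,1],[0,0,0,0,0,0,1],[0,0,0,0,0,0,1],[0,0,0,0,0,0,1],[-0.01,0,0,0,0,0,1],[0,0,0,0,0,0,1],[0,0,0,0,0,0,1],[0,0,0,0,0,0,1],[0,0,0,0,0,0,1],[0,0,0,0,0,0,1]]]}}

```text
time: 14.0
tool_pos: [0.5496, 0.0177, 0.0873]
tool_rot: [0.0, 0.124, 0.992, 0.0]
contact_force: [0.0, -0.2, -0.7]
gripper_width: -0.004
grasp_force: 0.0
```

Request:
{"api": "move_arm", "payload": {"plan": [[[-0.01,0,0,0,0,0,1],[0,0,0,0,0,0,1],[0,0,0,0,0,0,1],[-0.005,0,0,0,0,0,1],[0,0,0,0,0,0,1],[0,0,0,0,0,0,1],[-0.005,0,0,0,0,0,1],[0,0,0,0,0,0,1],[0,0,0,0,0,0,1],[0,0,0,0,0,0,1]]]}}

```text
time: 15.25
tool_pos: [0.5511, 0.0172, 0.0873]
tool_rot: [-0.001, 0.124, 0.992, -0.0]
contact_force: [-6.1, 0.8, 2.5]
gripper_width: -0.002
grasp_force: 2.7
```

Request:
{"api": "move_arm", "payload": {"plan": [[[-0.008,0,0,0,0,0,1],[0,0,0,0,0,0,1],[0,0,0,0,0,0,1],[-0.005,0,0,0,0,0,1],[0,0,0,0,0,0,1],[0,0,0,0,0,0,1],[0,0,0,0,0,0,1],[0,0,0,0,0,0,1],[0,0,0,0,0,0,1],[0,0,0,0,0,0,1]]]}}

```text
time: 16.5
tool_pos: [0.5511, 0.0172, 0.0872]
tool_rot: [-0.003, 0.123, 0.992, 0.0]
contact_force: [-12.4, 0.8, 7.9]
gripper_width: -0.001
grasp_force: 6.1
```

The tool is stopped firmly at 12 N, so the door is shut. I retract, and then back well away so the camera has a clear view.

Request:
{"api": "move_arm", "payload": {"plan": [[[0.05,0,0,0,0,0,1],[0.1,0,0,0,0,0,1],[0.25,0,0,0,0,0,1],[0.25,0,0,0,0,0,1],[0,0,-0.3,0,0,0,1],[0,0,-0.3,0,0,0,1],[0,0,-0.3,0,0,0,1],[0,0,-0.3,0,0,0,1],[0,0.35,0,0,0,0,1],[0,0.35,0,0,0,0,1]]]}}

```text
time: 17.75
tool_pos: [0.4988, 0.118, 0.2323]
tool_rot: [0.001, 0.124, 0.992, 0.0]
contact_force: [-1.5, 0.4, 0.5]
gripper_width: 0.001
grasp_force: 0.0
```

Request:
{"api": "move_arm", "payload": {"plan": [[[0.1,0.35,0,0,0,0,1],[0.1,0.35,0,0,0,0,1],[0.1,0.35,0,0,0,0,1],[0.1,0.35,0,0,0,0,1],[0.1,0.35,0,0,0,0,1],[0.1,0.35,0,0,0,0,1],[0,0,0,0,0,0,1],[0,0,0,0,0,0,1],[0,0,0,0,0,0,1],[0,0,0,0,0,0,1]]]}}

```text
time: 19.0
tool_pos: [0.4907, 0.3783, 0.2315]
tool_rot: [0.0, 0.124, 0.992, 0.0]
contact_force: [-0.2, 0.1, -0.1]
gripper_width: -0.005
grasp_force: 0.0
```

Run:
```python
from cab import *
s=manip.state(); print(s["tool_pos"],cab(s["tool_pos"]),s["contact_force"],s["time"])
f=manip.grab_frame("top"); cv2.imwrite("pics/t4.png",f["pixels"])
W=pts(f); X,Y=cab(W); Z=W[...,2]
for y in np.arange(-.08,.09,.02):
    m=(abs(Y-y)<.006)&(Z>.118)&(Z<.135)&(X<0); print(round(y,2),np.percentile(X[m],1).round(4),end="; ")
```

```text
[0.49069438 0.37826628 0.2314571 ] (np.float64(-0.23405565052085583), np.float64(0.3193978472748022)) [-0.24365816  0.1305086  -0.10296003] 19.0
-0.08 -0.0745; -0.06 -0.0745; -0.04 -0.0743; -0.02 -0.0745; 0.0 -0.0743; 0.02 -0.0743; 0.04 -0.0741; 0.06 -0.074; 0.08 -0.0739;
```

View pics/t4.png

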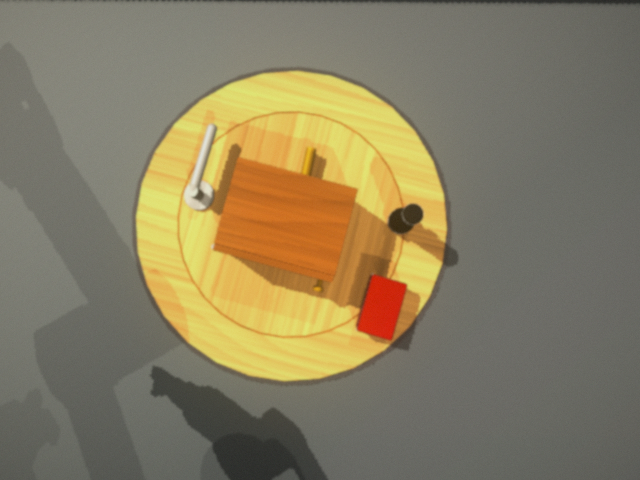

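The door lies flush along (215,250)–(333,280): its outer edge is at x = -74 mm throughout, a tilt of about 0.004 rad. The other objects are where they began and the hand is clear.

```bash
python3 -c "
from plant import manip
print(manip.job_done())"
```

```text
the job is handed in; nothing more can be done
None
```

I pushed the drawer home with the door still open, then pushed the door shut to within about 0.004 rad by camera. The torch, tin, lock and lever handle look unmoved, the hand is clear, and the job was handed in at about 19 s; no verdict was returned.

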